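# Demould a mounted potsherd

### The job

Free the plaster-mounted potsherd from the blue mould ring and lay it out to dry. Press the red paddle of the stand so that the plunger pushes the loose base up through the ring until it sits on the three brass spring catches (stop as soon as they have snapped in under it: do not hoist it well above the ring), let the lever spring back, and do not touch the cast before then; then take the cast from above and set it down gently and upright in the middle of the cork drying mat, without disturbing the jar, bowl, beaker, brush or spatula.

Things in the scene. Friction and masses are not known exactly. Their poses are not given: they have to be found in the camera images.
- stand: Fixed demoulding stand: grey base plate 100 x 270 x 12 mm on the table, a blue mould ring on four legs at its +y end, a steel rocking lever along its y axis with a red paddle at its -y end. Origin: on the table surface under the lever's pivot. The ring's centre lies at stand (0, +100) mm, the paddle at about (0, -100) mm.
- ring_top (a point): Centre of the ring's bore at the level of its top face, 109 mm above the table; z up. Ring: outer diameter 84 mm, bore 65 mm, 30 mm tall. Finger room all round above the ring. Once on the catches the cast must not be hoisted by the plunger so far that its underside is more than 7 mm above this point.
- catch_level (a point): On the ring's axis, level with the flat tops of the three brass spring catches, 2 mm below the ring's top. The catches, 120 degrees apart (one on the stand's +y side), stand 4 mm into the bore; they yield outwards as the cast is pushed up past them (several N extra) and snap back under it; then its underside rests at this level, even with the lever let go.
- lip_level (a point): On the ring's axis, level with the lip at the ring's bottom (hole 50 mm), 24 mm below the ring's top, on which the loose base rests at the start. The plunger's flat pad (36 mm diameter) comes up through this hole. The pad's height is set by hand and unknown: at the start 1 to 21 mm below this level, so the paddle travel needed differs each time. Feel or watch for it.
- pivot (a point): The lever's pivot, 55 mm above the table, axis along the stand's x. The lever turns at most 0.55 rad; the plunger rises 0.1 m per rad, that is about as far as the paddle goes down.
- paddle (a point): Centre of the top of the red paddle, a 40 x 40 mm plate, at the start 93 mm above the table and sloping 0.27 rad, 105 mm from the pivot. Pressing it down (at most 55 mm) lifts the plunger. A spring returns lever and plunger when let go: about 3 N at the paddle at first, 6 N at the bottom, plus 2 to 10 N while the cast is pushed.
- cast: Loose base with what is cast on it, one rigid piece of 0.11 to 0.22 kg: steel disc and white plaster, together a round puck 62 mm in diameter and 13 mm tall, a terracotta sherd about 38 x 30 mm in the middle of its top (20 mm tall in all). Origin: centre of the steel underside; z up. It can be gripped across the puck's rim, in any yaw, once it stands proud of the ring.
- drying_mat: Fixed cork drying mat on a dark wooden board, 130 x 130 mm, top 12 mm above the table. Origin: under its centre on the table. It may lie on either side of the table.
- finds_tray: Fixed white tray of sherds, 130 x 130 x 30 mm, a bystander that may lie on either side. Origin under its centre.
- jar: Loose white jar with blue cap, 56 mm diameter, 85 mm tall, bystander beyond the stand. Origin under its centre.
- clay_bowl: Loose terracotta bowl, 100 mm diameter, 45 mm tall, bystander beyond the stand. Origin under its centre.
- beaker: Loose clear plastic beaker, 60 mm diameter, 80 mm tall, bystander beyond the stand. Origin under its centre.
- brush: Loose brush, 180 mm long, lying near the robot, bystander.
- spatula: Loose spatula, 170 mm long, lying near the robot, bystander.
Not all that is in view belongs to the job. Several things have the shape of the cast; the one meant has the colours described above.

How it is judged:
By the outcome, as a careful person would: the job done as asked, in the order asked, and still so for the second after the job is handed in, with the robot touching nothing.
It also fails if it takes over 64 s, if anything falls off the work surface, if the arm or the gripper's body presses on something with over 40 N, if the wrist force passes 120 N, or if a joint passes its speed limit or range.

### The arm

A 6-joint arm with a two-finger parallel gripper is mounted at the origin on the work surface. World frame = base frame: x ahead of the robot, y to its left, z up, the work surface at z = 0. Lengths are in m, angles in rad, forces in N, time in s.
With the tool pointing down it reaches from about 0.4 to 0.825 m from the base axis. Payload 7 kg.
Tool frame: the origin (TCP) lies at the very end of the fingers, on their centre line; the grasp point (between the pads) lies 19 mm behind it; x points along the fingers, y is the direction in which the jaws open and shut, and the axes are right-handed (so a half turn about x gives the same grasp; the last joint's range is limited). The gripper opens to 88 mm and grips with 3 to 60 N. Pads are 19 mm wide; open, the fingers measure 130 mm over their backs; the gripper's body (78 mm by 193 mm) begins 47 mm behind the grasp point.
Start: joints at [-0.881, 0.359, 0.012, 0, -1.224, -0.288], TCP at [0.264, -0.621, 0.227] pointing down, gripper open.
Joint ranges: [-3.07, 3.07], [-1.43, 2.12], [-1.02, 1.25], [-3.03, 1.67], [-3.05, -0], [-3.03, 3.03]. Speed limits (rad/s): [2.39, 2.39, 3.01, 3.14, 3.14, 3.14].

### API

Orientations are given as [roll, pitch, yaw] about the fixed x, y, z axes, in that order (R = Rz(yaw) Ry(pitch) Rx(roll)).
In Python, from station import arm gives the robot as it stands.
- The arm moves only by the shell command python3 -m inch 'ROWS' [OPENING] [FORCE]. ROWS is text: rows parted by semicolons, each of 6 numbers parted by spaces: the shift along the world's x, y, z in units of 30 mm (1.0 is 30 mm), then the turn, a rotation vector about the world's x, y, z in units of 5 degrees (1.0 is 5 degrees). In form: dx dy dz wx wy wz; .... A call has 1 to 12 rows; each row shifts and turns the commanded pose from where the row before left it; what a row does not reach is not made up. A row lasts 1/8 s, in which the tool goes at most 62.5 mm and 10.7 degrees, less where a joint would pass 70% of its speed; a pose out of reach is approached as far as the arm can. A call is refused whole if a number of a shift passes 1 or a number of a turn 1, either way. A call with a gripper value outside its range is refused whole. OPENING is the opening, from 0 (shut) to 1 (fully open), set as the call begins (- or left out, the last holds). The fingers move at their own pace and stop on an object; FORCE is the grip in N (left out, the last holds). Time passes only in rows, so rows that do not move let the fingers close. It gives the time, the measured TCP pose, the force and the opening at its end, in the units of the state.
- arm.get_state(): the state, without advancing time (a new reading comes with each control period).
- arm.grab_frame(name): name is "scene" or "top" or "wrist"; returns a dict with "frame" (480x640x3 uint8, red, green, blue), "range_z" (480x640 float32, m along the optical axis (not along the pixel's ray), 0 where there is no reading), "mtx" (3x3 intrinsics, pixels), "pose" (4x4, takes a point from camera to world coordinates). Camera axes: x right, y up, looking along -z (the intrinsics and any distortion apply to the point x, -y, -z); pixel columns grow to the right and rows downward; lengths in m; the calibration is good to about 2 mm. A picture is of the moment at which its call begins.
- arm.job_done(): hands the job in, once; it reports no verdict.
Trained networks look in a picture, given as the dict that the camera call returned (one of the last four; its "shot" number tells which), for a name from the list of things; names that differ only in an ending like _2 or _b are one class to them, and where a whole thing is asked for, a point or a joint stands for the part that bears it (a point fixed in the world has none). Each returns a list of dicts, best first, with "confidence" (0 to 1); they miss things now and then, are a little off and sometimes report something else, mostly with a low value. They report only what shows in the picture. A call takes as long as a camera call. They do not tell look-alikes from the thing itself.
- arm.search_frame(picture, target): "extent" ([centre column, centre row, width, height] as shares, 0 to 1, of the picture: columns of its width, rows of its height, round what is visible of it).
- arm.masks_of(picture, target): "mask" (480x640 bool, what is visible of it) and "extent" ([centre column, centre row, width, height] as shares, 0 to 1, of the picture: columns of its width, rows of its height, round what is visible of it).
- arm.place_of(picture, target): "position" ([column, row] as shares, 0 to 1, of the picture: columns of its width, rows of its height: a listed point, or the origin of a listed thing).
The state is a dict: "t": time; "q": joint angles; "qd": joint speeds; "joint_efforts": joint torques, N m; "eef_pos": TCP position; "ee_rot": TCP orientation; "force": force on the tool from outside, world axes, zero at the start; "moment": the same for the moment, N m; "width": finger opening in m.
Only numpy, scipy, OpenCV 4.12 (cv2) and the standard library are available. Lean on these libraries where they do the work, as an engineer would, in place of code of your own. Each camera call takes 0.05 s, during which the arm holds its last target. There are 200 camera calls.

## Working session

There is one attempt and no reset: what is moved stays moved. The work goes in short steps, Python scripts to look and compute and a shell command to move; the robot and the scene stay as the last step left them, time stands still between calls to the robot, and variables do not carry over. Pictures are saved under pics/ and viewed, about 8 in all and at most 12, crops included, and the job is handed in when it is done.

```bash
mkdir -p pics; ls
cat > h.py <<'E'
import numpy as np, cv2
from station import arm
def px2w(p,c,r,z=None):
    """pixel -> world; by depth, or onto the plane of height z"""
    K=p["mtx"];T=np.array(p["pose"])
    d=np.array([(c-K[0][2])/K[0][0],-(r-K[1][2])/K[1][1],-1.0])
    if z is None:
        return T[:3,:3]@(d*p["range_z"][int(r),int(c)])+T[:3,3]
    w=T[:3,:3]@d
    return T[:3,3]+w*(z-T[2,3])/w[2]
def save(p,n,box=None,s=1):
    f=p["frame"][:,:,::-1]
    if box: f=f[box[1]:box[3],box[0]:box[2]]
    cv2.imwrite("pics/"+n,cv2.resize(f,None,fx=s,fy=s,interpolation=cv2.INTER_CUBIC))
E
python3 - <<'E'
from h import *
s=arm.get_state();print(s["t"],s["eef_pos"],s["ee_rot"],s["width"],s["force"])
for n in("scene","top"):
    p=arm.grab_frame(n);save(p,n+"0.png")
    print(n,np.round(p["pose"],3).tolist(),p["mtx"])
    for t,z in(("stand",0),("ring_top",.109),("paddle",.093),("pivot",.055),("cast",.085),("drying_mat",0),("finds_tray",0),("jar",0),("clay_bowl",0),("beaker",0)):
        for d in arm.place_of(p,t)[:3]:
            c,r=d["position"][0]*640,d["position"][1]*480
            print(t,round(d["confidence"],2),round(c),round(r),np.round(px2w(p,c,r,z),3))
E
```

```text
pics
0.0 [ 0.26375505 -0.62081179  0.22561666] [1.66770116 1.5691235  2.06939414] 0.08726967786525897 [-0.60111513 -0.02396038  0.84425038]
scene [[0.78, -0.526, 0.337, 0.95], [0.625, 0.653, -0.428, -0.497], [0.005, 0.545, 0.839, 1.047], [0.0, 0.0, 0.0, 1.0]] [[491.59874105   0.         324.82161148]
 [  0.         491.59874105 236.24349556]
 [  0.           0.           1.        ]]
stand 0.76 308 240 [0.502 0.002 0.   ]
ring_top 0.92 332 186 [0.494 0.107 0.109]
paddle 0.78 282 242 [ 0.5   -0.084  0.093]
pivot 0.62 305 227 [ 0.496 -0.001  0.055]
cast 0.96 270 212 [ 0.418 -0.035  0.085]
cast 0.73 335 194 [0.504 0.106 0.085]
cast 0.6 201 254 [ 0.374 -0.22   0.085]
drying_mat 0.68 212 352 [ 0.526 -0.355  0.   ]
finds_tray 0.75 406 156 [0.538 0.396 0.   ]
jar 0.78 389 290 [0.743 0.015 0.   ]
beaker 0.71 436 236 [0.75  0.215 0.   ]
beaker 0.35 308 226 [0.474 0.035 0.   ]
top [[0.006, 0.995, -0.096, 0.455], [-1.0, 0.005, -0.009, -0.012], [-0.009, 0.096, 0.995, 1.06], [0.0, 0.0, 0.0, 1.0]] [[442.93775692   0.         317.10293698]
 [  0.         442.93775692 239.83271157]
 [  0.           0.           1.        ]]
stand 0.69 357 265 [ 0.498 -0.097  0.   ]
stand 0.56 315 264 [0.5   0.003 0.   ]
ring_top 0.97 265 261 [0.501 0.108 0.109]
paddle 0.74 361 263 [ 0.497 -0.099  0.093]
cast 0.84 222 265 [0.493 0.207 0.085]
cast 0.84 310 320 [0.374 0.011 0.085]
cast 0.8 266 262 [0.5   0.109 0.085]
finds_tray 0.63 159 249 [0.533 0.378 0.   ]
jar 0.74 310 163 [0.746 0.016 0.   ]
clay_bowl 0.7 396 165 [ 0.742 -0.192  0.   ]
beaker 0.94 229 164 [0.743 0.215 0.   ]
beaker 0.71 249 335 [0.332 0.157 0.   ]
```

View pics/scene0.png

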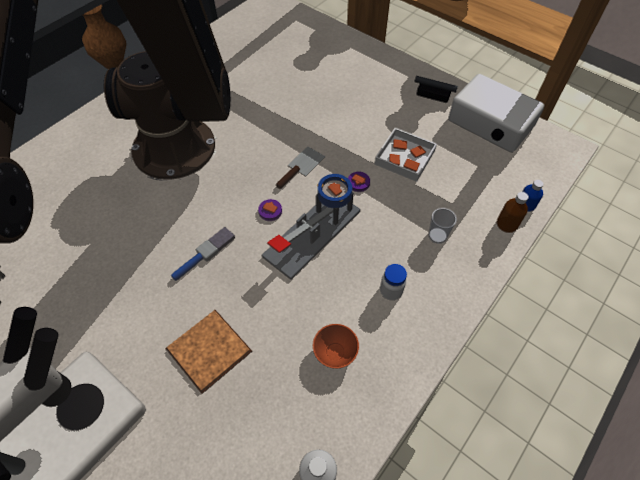

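View pics/top0.png

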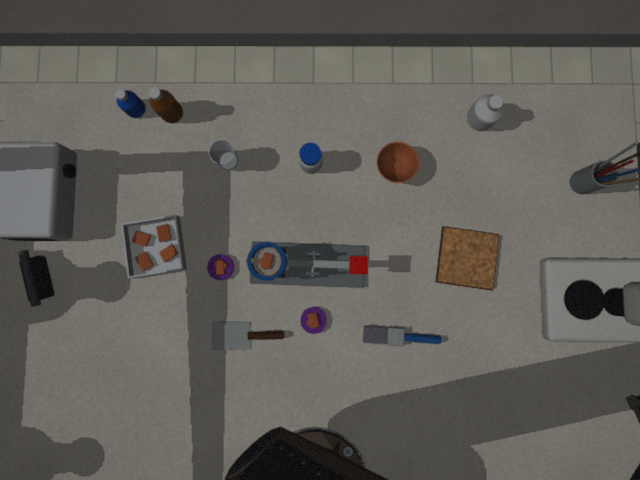

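The candidates, in scene pixels, are the white puck in the blue ring at (335,188) and purple pucks at (270,210) and (359,181). Only the one in the ring has white plaster with a terracotta sherd, so that is the cast. I'll confirm it in a crop, and measure the mat and stand yaw.

Run:
```python
from h import *
from scipy.spatial.transform import Rotation as R
s=arm.get_state();M=R.from_euler('xyz',s["ee_rot"]).as_matrix();print("toolx",M[:,0].round(3),"tooly",M[:,1].round(3))
p=arm.grab_frame("top");save(p,"crop1.png",(190,220,390,340),4)
def mask(t):
    m=arm.masks_of(p,t); return [(round(d["confidence"],2),d["mask"]) for d in m[:2]]
for t in("drying_mat","stand","paddle","ring_top","brush","spatula"):
    for c,m in mask(t):
        ys,xs=np.nonzero(m); W=np.array([px2w(p,x,y) for x,y in zip(xs,ys) if p["range_z"][y,x]>0])
        r=cv2.minAreaRect((W[:,:2]*1000).astype(np.float32));print(t,c,len(W),np.round(r[0]),np.round(r[1]),round(r[2],1),"z",np.percentile(W[:,2],[5,50,95]).round(3))
hsv=cv2.cvtColor(p["frame"],cv2.COLOR_RGB2HSV)
H,S,V=hsv[...,0],hsv[...,1],hsv[...,2]
def cent(m,n,z):
    ys,xs=np.nonzero(m);W=np.array([px2w(p,x,y,z) for x,y in zip(xs,ys)]);r=cv2.minAreaRect((W[:,:2]*1000).astype(np.float32));print(n,len(W),np.round(r[0],1),np.round(r[1]),round(r[2],1))
box=np.zeros(H.shape,bool);box[215:300,425:515]=1
cent(box&(H>5)&(H<22)&(S>90)&(V>60),"mat",.012)
box[:]=0;box[245:285,335:380]=1
cent(box&((H<5)|(H>175))&(S>180),"paddle",.091)
box[:]=0;box[235:290,235:295]=1
cent(box&(H>98)&(H<122)&(S>130),"ring",.109)
```

```text
toolx [-0. -0. -1.] tooly [-0.391  0.92   0.   ]
drying_mat 0.63 3309 [ 517. -360.] [141. 139.] 83.4 z [0.005 0.012 0.015]
drying_mat 0.35 4219 [500.  27.] [283. 101.] 88.1 z [0.009 0.014 0.11 ]
stand 0.83 4216 [500.  19.] [274. 100.] 88.1 z [0.009 0.014 0.11 ]
paddle 0.84 828 [497. -29.] [ 45. 191.] 1.6 z [0.013 0.074 0.097]
ring_top 0.93 4323 [500.  20.] [290. 102.] 87.8 z [0.009 0.014 0.11 ]
ring_top 0.7 606 [755.  21.] [76. 52.] 36.0 z [0.015 0.084 0.088]
brush 0.72 1135 [ 330. -203.] [188.  47.] 83.0 z [0.001 0.018 0.022]
brush 0.35 3259 [ 517. -360.] [137. 139.] 83.3 z [0.005 0.012 0.015]
spatula 0.84 1353 [333. 158.] [ 65. 169.] 1.8 z [0.    0.004 0.02 ]
mat 3125 [ 515.6 -356.6] [134. 133.] 82.2
paddle 300 [495.1 -92.6] [35. 37.] 89.9
ring 462 [500.9 106.4] [82. 82.] 0.7
```

View pics/crop1.png

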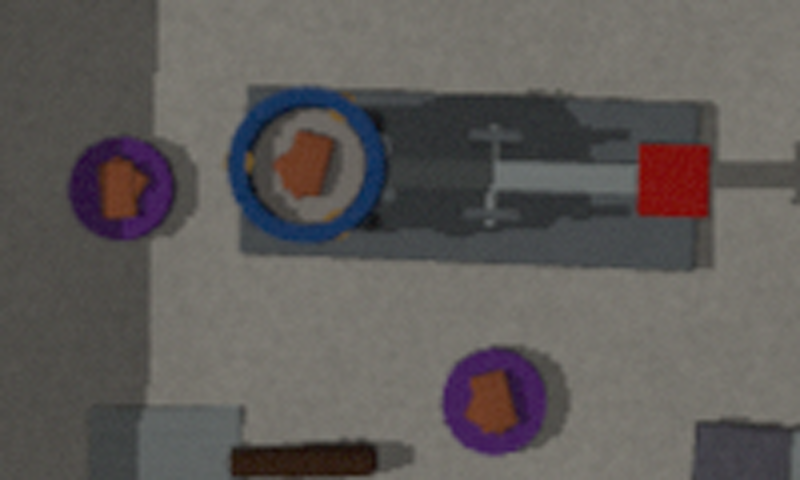

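Crop pixel (305,165) shows the white plaster puck with a terracotta sherd inside the blue ring, and the brass catches are visible. The purple pucks at (120,188) and (495,400) are decoys. Next I move above the paddle with jaws along x and fingers shut.

```bash
python3 -m inch '.43 .97 0 0 0 .75;.43 .97 0 0 0 .75;.43 .97 0 0 0 .75;.43 .97 0 0 0 .75;.43 .97 0 0 0 .75;.43 .97 0 0 0 .75;.43 .97 0 0 0 .75;.43 .97 0 0 0 .75;.43 .97 0 0 0 .75;.43 .97 0 0 0 .75;.43 .97 0 0 0 .75;.43 .97 0 0 0 .75' 0 20; python3 -m inch '.43 .97 -.5 0 0 .75;.43 .97 -.5 0 0 .75;.43 .97 -.5 0 0 .75;.43 .97 -.5 0 0 .75;.43 .97 -.5 0 0 .75;.42 .97 -.5 0 0 .75;0 0 0 0 0 0'
```

```text
t: 2.95
eef_pos: [0.4191, -0.2711, 0.2268]
ee_rot: [-1.418, 1.57, -0.229]
force: [0.7, 0.6, 0.3]
width: 0.0004
t: 3.82
eef_pos: [0.496, -0.096, 0.1356]
ee_rot: [1.654, 1.569, -3.047]
force: [-1.0, 0.0, 0.3]
width: 0.0004
```

```bash
cat >> h.py <<'E'
def height(name="top",c=(.501,.1065),rad=.027):
    p=arm.grab_frame(name);K=p["mtx"];T=np.array(p["pose"])
    r,cc=np.mgrid[0:480,0:640];z=p["range_z"]
    d=np.stack([(cc-K[0][2])/K[0][0]*z,-(r-K[1][2])/K[1][1]*z,-z],-1)@T[:3,:3].T+T[:3,3]
    rr=np.hypot(d[...,0]-c[0],d[...,1]-c[1])
    m=(z>0)&(rr<rad);g=(z>0)&(rr>.034)&(rr<.041)&(d[...,2]>.07)
    print(name,"n",m.sum(),"z pct20/50/90",(np.percentile(d[m][:,2],[20,50,90])*1000).round(1),"ring",(np.median(d[g][:,2])*1000).round(1) if g.any() else None)
    return p
E
cat > look.py <<'E'
from h import *
height("top");height("scene");s=arm.get_state();print(round(s["t"],2),s["eef_pos"].round(4),s["force"].round(1))
E
python3 look.py
python3 -m inch '0 0 -.6 0 0 0;0 0 -.5 0 0 0;0 0 0 0 0 0'
python3 -m inch '0 0 -.2 0 0 0;0 0 0 0 0 0'
python3 -m inch '0 0 -.2 0 0 0;0 0 0 0 0 0'
python3 -m inch '0 0 -.2 0 0 0;0 0 0 0 0 0'; python3 look.py
```

```text
top n 874 z pct20/50/90 [540.2 549.6 557.5] ring 559.5
scene n 1067 z pct20/50/90 [ 98.1 522.4 553.4] ring 110.1
3.92 [ 0.4958 -0.0973  0.1366] [-0.5  0.4  0.4]
t: 4.3
eef_pos: [0.4949, -0.098, 0.1027]
ee_rot: [1.696, 1.569, -3.008]
force: [-0.7, -0.3, 0.6]
width: 0.0005
t: 4.55
eef_pos: [0.4959, -0.0975, 0.0976]
ee_rot: [-1.665, 1.571, -0.085]
force: [-0.3, -0.2, 0.1]
width: 0.0008
t: 4.8
eef_pos: [0.4964, -0.0975, 0.0918]
ee_rot: [-1.757, 1.57, -0.177]
force: [1.2, -0.3, 3.6]
width: 0.0003
t: 5.05
eef_pos: [0.4963, -0.0974, 0.0856]
ee_rot: [-1.608, 1.57, -0.028]
force: [1.2, -0.2, 3.6]
width: 0.0007
top n 727 z pct20/50/90 [489.5 499.2 507.2] ring 509.0
scene n 997 z pct20/50/90 [ 98.3 469.9 502.6] ring 110.2
5.15 [ 0.4963 -0.0973  0.0858] [ 1.6 -1.1  3.8]
```

```bash
sed -i 's/m=(z>0)&(rr<rad)/m=(z>0)\&(rr<rad)\&(d[...,2]<.15)/; s/(d\[...,2\]>.07)/(d[...,2]>.07)\&(d[...,2]<.13)/' h.py
python3 - <<'E'
from h import *
p=height("scene");q=height("wrist")
a=cv2.resize(p["frame"][120:300,220:420],(400,360));b=cv2.resize(q["frame"],(400,300));b=np.vstack([b,np.zeros((60,400,3),np.uint8)])
cv2.imwrite("pics/two.png",np.hstack([a,b])[:,:,::-1])
E
```

```text
scene n 388 z pct20/50/90 [ 13.6  97.9 104.9] ring 106.8Traceback (most recent call last):
  File "<stdin>", line 2, in <module>
  File "h.py", line 21, in height
    print(name,"n",m.sum(),"z pct20/50/90",(np.percentile(d[m][:,2],[20,50,90])*1000).round(1),"ring",(np.median(d[g][:,2])*1000).round(1) if g.any() else None)
                                            ~~~~~~~~~~~~~^^^^^^^^^^^^^^^^^^^^^^
    return _quantile_unchecked(
        a, q, axis, out, overwrite_input, method, keepdims, weights)
    return _ureduce(a,
                    func=_quantile_ureduce_func,
    ...<5 lines>...
                    overwrite_input=overwrite_input,
                    method=method)
    r = func(a, **kwargs)
    result = _quantile(arr,
                       quantiles=q,
    ...<2 lines>...
                       out=out,
                       weights=wgt)
    slices_having_nans = np.isnan(arr[-1, ...])
                                  ~~~^^^^^^^^^
IndexError: index -1 is out of bounds for axis 0 with size 0
```

```bash
sed -i 's/(d\[...,2\]<.15);g/(d[...,2]<.15)\&(d[...,2]>.085);g/' h.py
cat > look.py <<'E'
from h import *
height("scene");s=arm.get_state();print(round(s["t"],2),s["eef_pos"].round(4),s["force"].round(1))
E
python3 - <<'E'
from h import *
p=height("scene");save(p,"s1.png",(220,120,420,270),4)
E
```

```text
scene n 270 z pct20/50/90 [ 96.9  99.8 105.8] ring 105.7
```

View pics/s1.png

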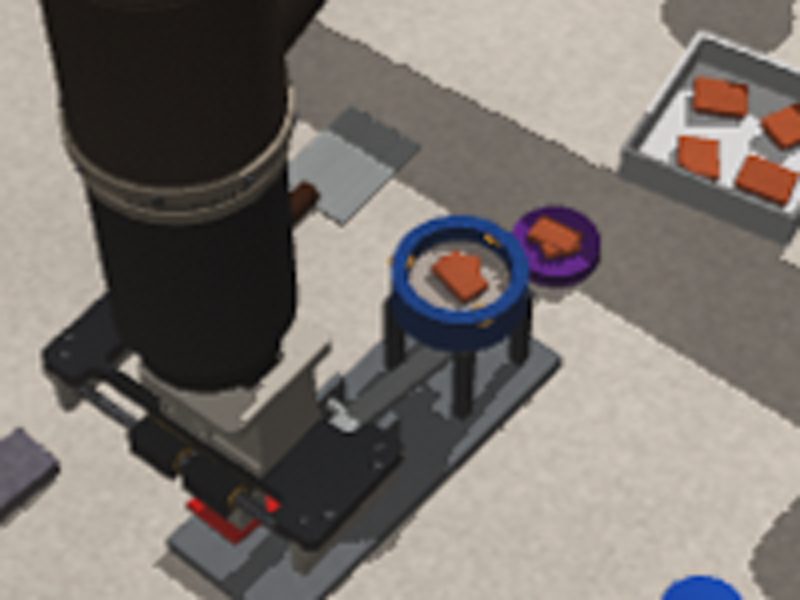

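The finger is on the red paddle at (235,515), and the cast is clearly visible in the ring at (460,275). I'll press in small steps, tracking the sherd's height by colour.

```bash
cat > look.py <<'E'
from h import *
p=arm.grab_frame("scene");h=cv2.cvtColor(p["frame"],cv2.COLOR_RGB2HSV);b=np.zeros((480,640),bool);b[172:204,318:352]=1
m=b&(h[...,0]<14)&(h[...,1]>120)&(p["range_z"]>0)
W=np.array([px2w(p,x,y) for y,x in zip(*np.nonzero(m))]);W=W[W[:,2]<.16]
s=arm.get_state();print("SHERD n",len(W),"z50",(np.median(W[:,2])*1000).round(1),"z90",(np.percentile(W[:,2],90)*1000).round(1),"| t",round(s["t"],2),s["eef_pos"].round(4),s["force"].round(1))
E
python3 look.py
for i in 1; do :; done
python3 -m inch '0 0 -.1 0 0 0;0 0 -.1 0 0 0' >/dev/null; python3 look.py
python3 -m inch '0 0 -.1 0 0 0;0 0 -.1 0 0 0' >/dev/null; python3 look.py
python3 -m inch '0 0 -.1 0 0 0;0 0 -.1 0 0 0' >/dev/null; python3 look.py
```

```text
SHERD n 105 z50 104.5 z90 107.3 | t 5.35 [ 0.4962 -0.0973  0.0858] [ 0.9 -0.8  3.3]
SHERD n 106 z50 104.1 z90 106.6 | t 5.65 [ 0.4957 -0.0975  0.079 ] [ 1.9 -1.7  3.4]
SHERD n 107 z50 105.0 z90 108.0 | t 5.95 [ 0.4956 -0.0976  0.0731] [ 0.9 -4.7  5.1]
SHERD n 109 z50 110.5 z90 112.4 | t 6.25 [ 0.4955 -0.0979  0.0672] [ 0.5 -4.7  5.4]
```

```bash
python3 -m inch '0 0 -.1 0 0 0;0 0 -.1 0 0 0' >/dev/null; python3 look.py
python3 -m inch '0 0 -.1 0 0 0;0 0 -.1 0 0 0' >/dev/null; python3 look.py
python3 -m inch '0 0 -.05 0 0 0;0 0 -.05 0 0 0' >/dev/null; python3 look.py
```

```text
SHERD n 105 z50 116.0 z90 118.2 | t 6.55 [ 0.4955 -0.098   0.0614] [ 0.6 -4.4  5.2]
SHERD n 107 z50 121.7 z90 124.7 | t 6.85 [ 0.4955 -0.0981  0.0555] [-0.1 -6.2  6.1]
SHERD n 108 z50 125.5 z90 127.6 | t 7.15 [ 0.4955 -0.098   0.0524] [ 0.4 -6.2  5.2]
```

```bash
python3 -m inch '0 0 -.05 0 0 0;0 0 0 0 0 0' >/dev/null; python3 look.py
python3 -m inch '0 0 -.05 0 0 0;0 0 0 0 0 0' >/dev/null; python3 look.py
```

```text
SHERD n 106 z50 126.9 z90 129.4 | t 7.45 [ 0.4955 -0.098   0.0511] [ 0.3 -6.6  6.8]
SHERD n 108 z50 128.3 z90 130.2 | t 7.75 [ 0.4955 -0.0979  0.0496] [ 0.6 -5.8  7.7]
```

```bash
python3 -m inch '0 0 -.05 0 0 0;0 0 0 0 0 0' >/dev/null; python3 look.py
```

```text
SHERD n 108 z50 130.0 z90 132.5 | t 8.05 [ 0.4955 -0.0979  0.0481] [ 0.3 -5.1  7.1]
```

```bash
python3 -m inch '0 0 .1 0 0 0;0 0 .1 0 0 0;0 0 .1 0 0 0;0 0 0 0 0 0' >/dev/null; python3 look.py
python3 -m inch '0 0 .1 0 0 0;0 0 .1 0 0 0' >/dev/null; python3 look.py
```

```text
SHERD n 109 z50 126.7 z90 128.5 | t 8.6 [ 0.4955 -0.0979  0.0571] [-0.1 -5.4  6.4]
SHERD n 110 z50 126.4 z90 129.0 | t 8.9 [ 0.4955 -0.0977  0.0634] [ 0.5 -4.7  5.1]
```

The cast is held at catch level: the sherd is at 126.5 mm with the paddle backed off. I'll release the lever and move over the ring.

```bash
python3 -m inch '0 0 .25 0 0 0;0 0 .3 0 0 0;0 0 .4 0 0 0;0 0 .5 0 0 0;0 0 .8 0 0 0;0 0 1 0 0 0;0 0 1 0 0 0;0 0 .4 0 0 0;0 0 0 0 0 0' 1; python3 look.py
python3 -m inch '.04 .9 0 0 0 0;.04 .9 0 0 0 0;.04 .9 0 0 0 0;.02 .9 0 0 0 0;.02 .8 0 0 0 0;.02 .8 0 0 0 0;.02 .8 0 0 0 0;0 .8 0 0 0 0;0 0 0 0 0 0'
python3 - <<'E'
from h import *
p=arm.grab_frame("wrist");save(p,"w1.png");print(np.round(p["pose"],3).tolist())
for d in arm.place_of(p,"cast")[:3]:
    c,r=d["position"][0]*640,d["position"][1]*480;print("cast",d["confidence"],c,r,px2w(p,c,r,.107).round(4))
for d in arm.place_of(p,"ring_top")[:2]:
    c,r=d["position"][0]*640,d["position"][1]*480;print("ring",d["confidence"],c,r,px2w(p,c,r,.109).round(4))
E
```

```text
t: 10.02
eef_pos: [0.4958, -0.0974, 0.2031]
ee_rot: [-1.138, 1.57, 0.442]
force: [0.3, 0.3, -0.7]
width: 0.0841
SHERD n 109 z50 125.8 z90 128.7 | t 10.07 [ 0.4953 -0.0974  0.2021] [ 0.1 -0.1 -0.6]
t: 11.2
eef_pos: [0.5012, 0.1074, 0.201]
ee_rot: [2.021, 1.568, -2.681]
force: [0.1, -0.1, -0.6]
width: 0.0875
[[-1.0, 0.009, 0.006, 0.502], [-0.011, -0.959, -0.283, 0.031], [0.004, -0.283, 0.959, 0.358], [0.0, 0.0, 0.0, 1.0]]
cast 0.76 456.89599999999996 109.104 [0.4098 0.0132 0.107 ]
cast 0.65 324.288 320.01599999999996 [0.4948 0.169  0.107 ]
cast 0.61 318.52799999999996 245.376 [0.5    0.1081 0.107 ]
```

View pics/w1.png

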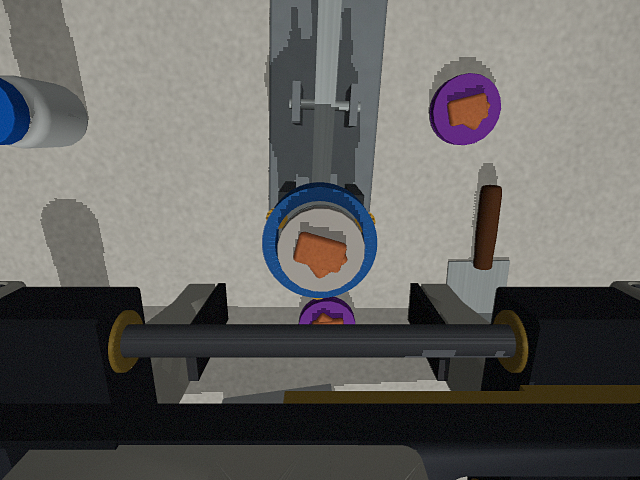

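The wrist view shows the white puck proud in the ring at (321,250), with the fingers at x≈215 and 425 straddling it. Next I descend and grip the rim.

```bash
python3 -m inch '-.02 .02 -.8 0 0 0;0 0 -.8 0 0 0;0 0 -.7 0 0 0;0 0 -.4 0 0 0;0 0 -.25 0 0 0;0 0 0 0 0 0' 1; python3 -m inch '0 0 0 0 0 0;0 0 0 0 0 0;0 0 0 0 0 0;0 0 0 0 0 0;0 0 0 0 0 0;0 0 0 0 0 0' 0.55 25;python3 -m inch '0 0 0 0 0 0;0 0 0 0 0 0;0 0 0 0 0 0;0 0 0 0 0 0' 0 25
```

```text
t: 12.1
eef_pos: [0.5012, 0.1069, 0.1139]
ee_rot: [2.266, 1.57, -2.438]
force: [-0.1, -0.1, 0.4]
width: 0.0877
t: 12.85
eef_pos: [0.5009, 0.107, 0.1142]
ee_rot: [2.08, 1.57, -2.623]
force: [-5.0, -0.1, 5.3]
width: 0.0609
t: 13.35
eef_pos: [0.5009, 0.107, 0.1142]
ee_rot: [2.02, 1.57, -2.683]
force: [-4.5, 0.3, 5.4]
width: 0.0611
```

```bash
python3 -m inch '0 0 .2 0 0 0;0 0 .3 0 0 0;0 0 .5 0 0 0;0 0 .8 0 0 0;0 0 .8 0 0 0;0 0 0 0 0 0'
python3 - <<'E'
from h import *
p=arm.grab_frame("wrist");save(p,"w2.png",(120,120,520,420),2)
E
```

```text
t: 14.1
eef_pos: [0.5026, 0.1078, 0.1948]
ee_rot: [-1.095, 1.566, 0.486]
force: [-0.1, 0.0, -1.8]
width: 0.0613
```

View pics/w2.png

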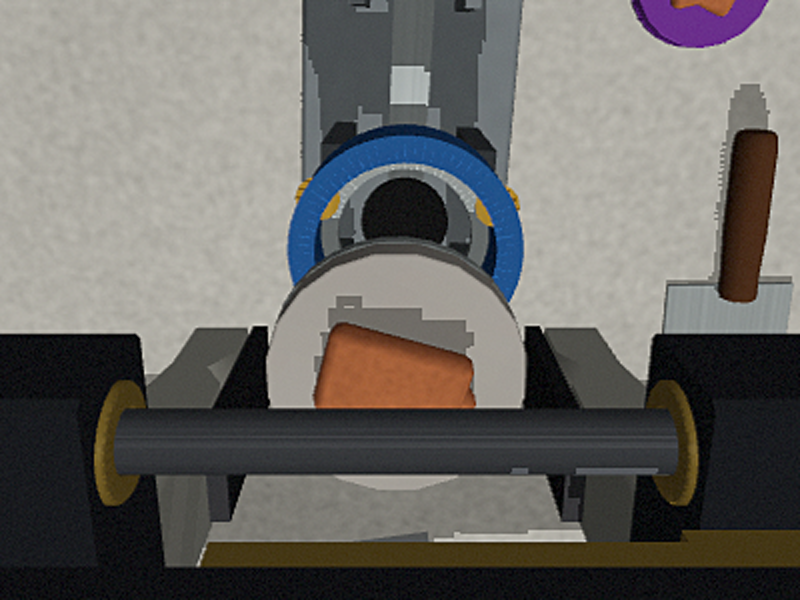

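The puck is held level between the pads at (395,370) and the ring below is empty. I'll carry it to the mat.

```bash
python3 -m inch '0 -.3 0 0 0 0;0 -.6 0 0 0 0;.05 -.8 0 0 0 0;.05 -.8 0 0 0 0;.05 -.8 0 0 0 0;.05 -.8 0 0 0 0;.05 -.8 0 0 0 0;.05 -.8 0 0 0 0;.05 -.8 0 0 0 0;.05 -.8 0 0 0 0;.05 -.8 0 0 0 0;0 -.8 0 0 0 0'
python3 -m inch '0 -.8 0 0 0 0;0 -.8 0 0 0 0;0 -.8 -.5 0 0 0;0 -.8 -.5 0 0 0;0 -.8 -.5 0 0 0;0 -.8 -.5 0 0 0;0 -.8 -.5 0 0 0;0 -.6 -.5 0 0 0;0 -.4 0 0 0 0;0 -.1 0 0 0 0;0 0 0 0 0 0'
python3 - <<'E'
from h import *
for n in("top","wrist"):
    p=arm.grab_frame(n)
    for d in arm.place_of(p,"drying_mat")[:2]:
        c,r=d["position"][0]*640,d["position"][1]*480;print(n,d["confidence"],c,r,px2w(p,c,r,0).round(4))
    save(p,n+"3.png")
h=cv2.cvtColor(p["frame"],cv2.COLOR_RGB2HSV)
E
```

```text
t: 15.65
eef_pos: [0.5139, -0.1617, 0.1914]
ee_rot: [1.618, 1.569, -3.086]
force: [0.3, -0.1, -1.3]
width: 0.0607
t: 17.02
eef_pos: [0.5151, -0.3608, 0.1028]
ee_rot: [-1.887, 1.57, -0.307]
force: [0.2, 0.4, -1.1]
width: 0.0609
wrist 0.8 320.192 240.096 [ 0.513  -0.3611  0.    ]
```

View pics/wrist3.png

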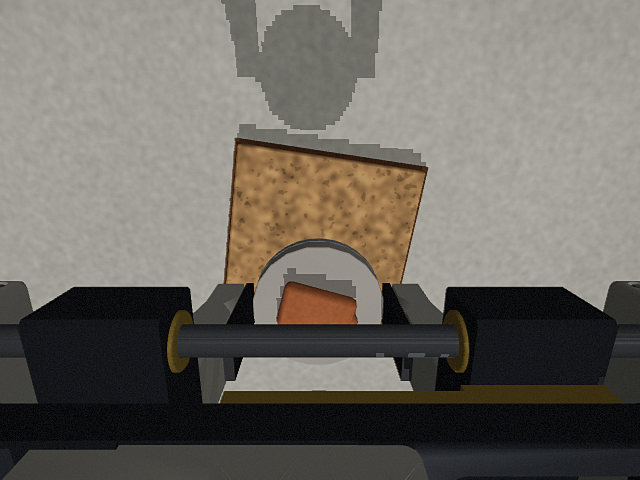

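The mat's near corners are at (236,139) and (427,168). I'll use them as a check on its centre.

Run:
```python
from h import *
p=arm.grab_frame("wrist")
a,b=px2w(p,236,139,.012)[:2],px2w(p,427,168,.012)[:2];e=b-a;L=np.linalg.norm(e);n=np.array([e[1],-e[0]])/L
print(a,b,L)
for s in(1,-1):print((a+b)/2+s*n*.065)
```

```text
[ 0.56981806 -0.43394787] [ 0.44110958 -0.41625911] 0.12991829444314415
[ 0.51431376 -0.36070878]
[ 0.49661388 -0.4894982 ]
```

```bash
python3 -m inch '0 0 -.6 0 0 0;0 0 -.8 0 0 0;0 0 -.7 0 0 0;0 0 -.3 0 0 0;0 0 -.2 0 0 0;0 0 0 0 0 0'
python3 -m inch '0 0 -.05 0 0 0;0 0 -.05 0 0 0;0 0 0 0 0 0'
```

```text
t: 18.02
eef_pos: [0.5148, -0.3608, 0.0239]
ee_rot: [1.44, 1.571, 3.02]
force: [0.2, 1.0, -0.6]
width: 0.0608
t: 18.4
eef_pos: [0.5148, -0.3608, 0.0213]
ee_rot: [-1.859, 1.57, -0.279]
force: [-0.7, 0.3, -2.7]
width: 0.0609
```

```bash
python3 -m inch '0 0 -.04 0 0 0;0 0 0 0 0 0'
python3 -m inch '0 0 -.03 0 0 0;0 0 0 0 0 0'
```

```text
t: 18.65
eef_pos: [0.5147, -0.3608, 0.0198]
ee_rot: [1.035, 1.571, 2.615]
force: [-0.1, -0.2, -1.2]
width: 0.0609
t: 18.9
eef_pos: [0.5148, -0.3609, 0.0195]
ee_rot: [-2.59, 1.571, -1.01]
force: [-1.2, 1.8, 4.5]
width: 0.0608
```

Contact is at +4.5 N, so I'll release and rise.

```bash
python3 -m inch '0 0 0 0 0 0;0 0 0 0 0 0;0 0 0 0 0 0;0 0 0 0 0 0;0 0 0 0 0 0' 0.85
python3 -m inch '0 0 .2 0 0 0;0 0 .4 0 0 0;0 0 .8 0 0 0;0 0 1 0 0 0;0 0 1 0 0 0;0 -.5 1 0 0 0;0 -.9 1 0 0 0;0 -.9 0 0 0 0;0 -.9 0 0 0 0;0 -.9 0 0 0 0;0 -.5 0 0 0 0;0 0 0 0 0 0'
python3 - <<'E'
from h import *
p=arm.grab_frame("scene")
save(p,"end.png",(100,130,500,430),2)
t=arm.grab_frame("top");h=cv2.cvtColor(t["frame"],cv2.COLOR_RGB2HSV)
for q in(p,t):
  for n,z in(("cast",.012),("drying_mat",0),("jar",0),("clay_bowl",0),("beaker",0)):
    for d in arm.place_of(q,n)[:3]:
        c,r=d["position"][0]*640,d["position"][1]*480;print(n,round(d["confidence"],2),round(c),round(r),px2w(q,c,r,z).round(3),"depth z",px2w(q,c,r)[2].round(3))
E
```

```text
t: 19.52
eef_pos: [0.5147, -0.3609, 0.0189]
ee_rot: [1.507, 1.571, 3.087]
force: [0.2, -0.3, -0.8]
width: 0.0747
t: 21.02
eef_pos: [0.5144, -0.4995, 0.1811]
ee_rot: [1.084, 1.571, 2.662]
force: [-0.2, 1.0, 0.6]
width: 0.0745
cast 0.94 210 349 [ 0.522 -0.355  0.012] depth z 0.033
cast 0.77 359 181 [0.494 0.227 0.012] depth z 0.019
cast 0.65 269 211 [0.373 0.    0.012] depth z 0.018
drying_mat 0.97 210 348 [ 0.515 -0.352  0.   ] depth z 0.031
drying_mat 0.54 391 287 [0.742 0.024 0.   ] depth z 0.06
jar 0.58 388 287 [0.735 0.02  0.   ] depth z 0.055
clay_bowl 0.87 335 351 [ 0.736 -0.183  0.   ] depth z 0.003
beaker 0.9 436 237 [0.75  0.213 0.   ] depth z 0.027
cast 0.9 468 259 [ 0.513 -0.359  0.012] depth z 0.036
cast 0.88 312 320 [0.368 0.009 0.012] depth z 0.018
cast 0.77 221 263 [0.5   0.226 0.012] depth z 0.019
drying_mat 0.97 468 257 [ 0.518 -0.363  0.   ] depth z 0.032
drying_mat 0.46 310 165 [0.74  0.016 0.   ] depth z 0.062
jar 0.74 311 164 [0.743 0.014 0.   ] depth z 0.077
clay_bowl 0.92 393 165 [ 0.741 -0.186  0.   ] depth z 0.007
clay_bowl 0.62 312 267 [0.492 0.011 0.   ] depth z 0.013
beaker 0.82 227 162 [0.748 0.22  0.   ] depth z 0.081
beaker 0.31 468 257 [ 0.519 -0.362  0.   ] depth z 0.032
```

View pics/end.png

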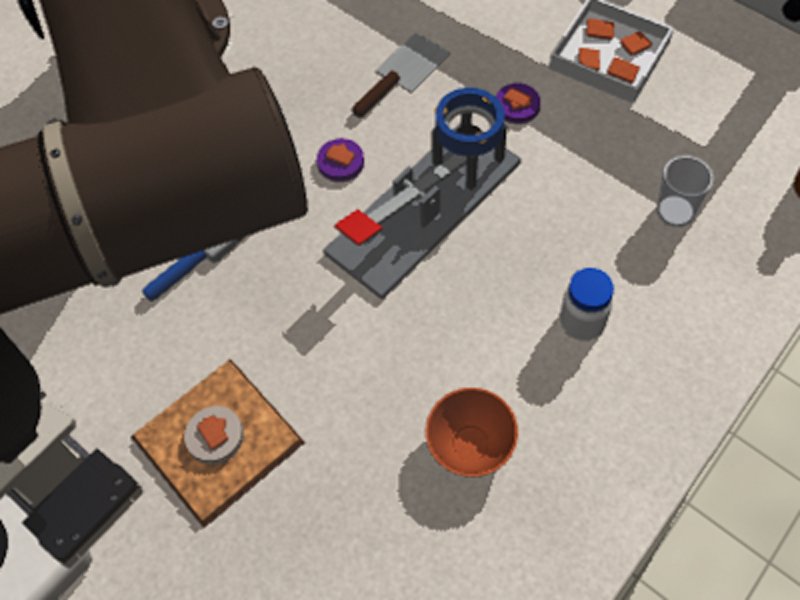

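The cast is upright in the middle of the mat at (212,435), the ring is empty, the paddle is back up and the bystanders are where they were. I'll back off from the white box at bottom left, then hand in.

```bash
python3 -m inch '0 0 .8 0 0 0;0 .5 .5 0 0 0;0 .5 0 0 0 0;0 0 0 0 0 0;0 0 0 0 0 0'; python3 -c "
from station import arm
print(arm.job_done())"
```

```text
t: 22.25
eef_pos: [0.5146, -0.4682, 0.2194]
ee_rot: [0.968, 1.57, 2.549]
force: [-0.2, -0.5, 0.2]
width: 0.0743
the job is handed in; nothing more can be done
None
```

The cast is free of the ring and lying upright on the drying mat. I handed the job in at about 22 s of the 64 s allowed.

- **Demoulding:** I pressed the paddle in small steps while tracking the sherd's height with the scene camera. I stopped at about 25.5 mm of lift, which put the underside roughly 1.5 mm above the ring top, against a limit of 7 mm. When I backed off, the sherd stayed at about 126.5 mm, so the cast was sitting on the catches. I then let the lever go fully, before touching the cast.
- **Placing:** I gripped the puck across its rim (61 mm opening), carried it to the mat and set it down with about 4.5 N of contact force.
- **Last checks:** The top camera puts the cast at (0.513, -0.359). The mat centre is about (0.515, -0.360), so the offset is around 2 mm. The scene camera put both several millimetres away, with the cast at (0.522, -0.355) and the mat at (0.515, -0.352). In the last picture the cast is upright and near the middle of the mat.
- **Bystanders:** The jar, bowl and beaker are unmoved within about 10 mm of measuring scatter. The spatula also looks undisturbed. The brush was partly hidden by the arm in the last picture, and I did not re-measure either of them.
- **Hand-in:** The gripper was clear of everything, with about 0 N on the tool.

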